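# Roll the lamp's retaining strip home

## Robot

A 7-joint arm with a two-finger parallel gripper is mounted at the origin on the work surface; the furniture and walls round the work are solid. World frame = base frame: x ahead of the robot, y to its left, z up, the work surface at z = 0. Lengths are in m, angles in rad, forces in N, time in s.
With the tool pointing down it reaches from about 0.425 to 0.925 m from the base axis. Payload 6.8 kg.
Tool frame: the origin (TCP) lies midway between the tips of the shut fingers; the grasp point (between the pads) lies bot.grip_point_offset behind it (bot.grip_point_offset is the distance from the TCP to the grasp point, in m); z points along the fingers, y is the line along which they close (so a half turn about z gives the same grasp; the last joint's range is limited). The gripper opens to 85 mm and grips with 20 to 120 N. Pads are 22 mm wide; open, the fingers measure 114 mm over their backs; the gripper's body (76 mm by 85 mm) begins 54 mm behind the grasp point. The pads swing forward as they close: fully open they stand 13 mm farther back than shut.
Start: joints at [1.205, 0.477, 0.022, 1.555, -0.011, 1.109, -0.083], TCP at [0.172, -0.653, 0.231] pointing down, gripper open.
Joint ranges: [-2.96, 2.96], [-0.34, 2.1], [-1.41, 1.46], [0.24, 2.44], [-1.37, 4.51], [0.17, 1.92], [-2.96, 2.96]. Speed limits (rad/s): [2.39, 2.39, 3.14, 3.14, 3.14, 3.14, 3.14].

## Interface

Orientations are given as a unit quaternion [w, x, y, z].
In Python, from station import get_obs, cams, job, bot gives the robot as it stands.
- The arm moves only by the tool arm_command, never from a script. Its argument "rows" is a list that holds one entry, the list of rows, each a list of 5 numbers: the finger opening in mm, from 0 to 85.4, then the shift along the world's x, y, z in units of 60 mm (1.0 is 60 mm), then the turn about the world's z in units of 0.08 rad (1.0 is 0.08 rad). In form: [[[grip, x, y, z, turn], ...]]. A call has exactly 10 rows; each row shifts and turns the commanded pose from where the row before left it; what a row does not reach is not made up. A row lasts 1/8 s, in which the tool goes at most 62.5 mm and 10.7 degrees, less where a joint would pass 70% of its speed; a pose out of reach is approached as far as the arm can. A call with a number of a shift or a turn outside -1 to 1 is refused whole. A call with a gripper value outside its range is refused whole. The fingers move at their own pace and stop on an object; "newtons" is the grip in N (left out, the last holds). Time passes only in rows, so rows that do not move let the fingers close, or fill a call up. It gives the time, the measured TCP pose, the force, the opening and the grip force at its end, in the units of the state.
- get_obs(): the state, without advancing time (a new reading comes with each control period).
- cams.read_camera(name): name is "scene" or "top"; returns the picture (384x512x3 uint8, red, green, blue); there is no depth.
- cams.camera_params(name): a dict with "K" (3x3 intrinsics, pixels), "extrinsics" (4x4, takes a point from camera to world coordinates). Camera axes: x right, y down, z forward; pixel columns grow to the right and rows downward; lengths in m; the calibration is good to about 2 mm. A picture is of the moment at which its call begins. camera_params takes no time and is no camera call.
- job.hand_in(): hands the job in; it is judged then, once.
The state is a dict: "t": time; "q": joint angles; "joint_vel": joint speeds; "joint_torque": joint torques, N m; "eef_pos": TCP position; "tool_rot": TCP orientation; "contact_force": force on the tool from outside, world axes, zero at the start; "torque": the same for the moment, N m; "gripper_width": opening from 0.0 (shut) to 1.0 (fully open); "grasp_force": force on a finger pad.
Only numpy, scipy, OpenCV 4.12 (cv2) and the standard library are available. Lean on these libraries where they do the work, as an engineer would, in place of code of your own. Each camera call takes 0.05 s, during which the arm holds its last target. There are 200 camera calls.

## Task

The black retaining strip along the near edge of the flood lamp still stands proud of its groove. Lift the hand roller out of its tray by the handle, stand it on the open bench and take it again by the block over its wheel, then roll it firmly along the strip until every section is fully home, with the wheel kept off the lens and the gripper off the lamp. Finally stand the roller on the bench again, clear of lamp and tray, and leave everything else where it is.

Things in the scene. Friction and masses are not known exactly. Their poses are not given: they have to be found in the camera images.
- lamp: Flat flood lamp lying face up, fixed to the bench: dark pan 280 mm (its x) by 300 mm (its y), white lens cover. Origin at the centre of its underside, z up, +x to the far rim. Along its near (-x) edge runs an aluminium profile 34 mm wide with a groove 16 mm wide, parallel to y, centre line at x = -133 mm; the groove's lips and end blocks are 36 mm above the bench
- strip_mid (a point): Middle of the black snap-in strip in the groove (243 mm long along y, 14 mm wide, nine sections in a row), at the height of its top when home: 36.5 mm above the bench, 0.5 mm over the lips; unpressed it stands up to 5.5 mm over the lips. Axes as the lamp's: the strip runs from y = -121.5 to +121.5 mm here
- lens: The lamp's white lens cover, 273x216x14 mm, fixed in the pan; its near edge lies 30 mm from the strip's centre line, its top about 32 mm above the bench. Origin at the centre of its underside
- tray: Grey moulded tool tray fixed to the bench, 267x124 mm, floor 4 mm thick, rim 12 mm high; x points from the end with the roller's heel to the end with a deep nest (walls to 74 mm above the bench, 6 mm of play) round the roller's head and neck, open above. Origin on the bench under the parked roller's wheel. Only from x = -95 to -170 mm is the tray open beside the handle, 55 mm to either side
- nest (a point): Point on the tray's floor under the wheel of the parked roller, 4 mm above the bench; axes as the tray's
- roller: Hand roller, 0.3 kg, loose, parked in the tray on its wheel and heel. Origin on the ground under the axle when it stands; x from heel to wheel, y along the axle, z up. Round black handle 22 mm thick: centre line from x = -55, z = 43.5 to x = -188, z = 24 mm; balances near x = -106 mm. Rubber heel 34 mm wide, x = -179 to -197 mm, underside level with the wheel's: it stands by itself
- roller_head: Black grip block of the roller, right over the wheel: 36 mm (x) by 28 mm (y) by 28 mm high; its two sides, 28 mm apart along y, are to be gripped from above. Origin at the centre of its underside, 40 mm above the ground when the roller stands; axes as the roller's. Only by this block can the wheel be pressed hard: by the handle it turns in the fingers
- axle (a point): Centre of the rubber wheel (36 mm across, 20 mm wide, in a fork 28 mm wide), 18 mm above the roller's origin; axes as the roller's. It rolls along the roller's x. While rolling on the lamp, dip the nose about 0.2 rad about the axle (fingers tipped with it) so that the heel clears the work
- wheel (a joint): Turn of the roller's wheel in rad, free both ways; 56.5 mm of rolling is half a turn (3.14)
- trim1 (a joint): Sinking of strip section 1 (27 mm long, centred at y = -108 mm of the lamp) in m: 0 = fully proud, 0.005 = home against its stop. Each section slides stiffly straight down, takes about 11 N by itself (more under a wheel that bears on two) and stays where it is left.
- trim2 (a joint): Sinking of strip section 2 (27 mm long, centred at y = -81 mm of the lamp) in m: 0 = fully proud, 0.005 = home against its stop. As trim1.
- trim3 (a joint): Sinking of strip section 3 (27 mm long, centred at y = -54 mm of the lamp) in m: 0 = fully proud, 0.005 = home against its stop. As trim1.
- trim4 (a joint): Sinking of strip section 4 (27 mm long, centred at y = -27 mm of the lamp) in m: 0 = fully proud, 0.005 = home against its stop. As trim1.
- trim5 (a joint): Sinking of strip section 5 (27 mm long, centred at y = 0 mm of the lamp) in m: 0 = fully proud, 0.005 = home against its stop. As trim1.
- trim6 (a joint): Sinking of strip section 6 (27 mm long, centred at y = 27 mm of the lamp) in m: 0 = fully proud, 0.005 = home against its stop. As trim1.
- trim7 (a joint): Sinking of strip section 7 (27 mm long, centred at y = 54 mm of the lamp) in m: 0 = fully proud, 0.005 = home against its stop. As trim1.
- trim8 (a joint): Sinking of strip section 8 (27 mm long, centred at y = 81 mm of the lamp) in m: 0 = fully proud, 0.005 = home against its stop. As trim1.
- trim9 (a joint): Sinking of strip section 9 (27 mm long, centred at y = 108 mm of the lamp) in m: 0 = fully proud, 0.005 = home against its stop. As trim1.
- screw_bin: blue open-fronted parts bin of small screws, 133x100x56 mm, standing on the bench on the side opposite the tray; a bystander, loose; origin at the centre of its underside
- tape: black tape roll lying flat, 62 mm across, 18 mm high, with a bare core; a bystander, loose; origin at the centre of its underside
- driver_box: small blue box (lamp driver), 54x56x19 mm, lying flat; a bystander, loose; origin at the centre of its underside
- bits: low green block with a row of screwdriver bits standing in it, 54x84x31 mm; a bystander, loose; origin at the centre of its underside
There are look-alikes about, which are no part of the job. There is more than one size of the roller; the job needs the larger.

How it is judged:
By the outcome, as a careful person would: the job done as asked, in the order asked, and still so for the second after the job is handed in, with the robot touching nothing.
It also fails if it takes over 69 s, if anything falls off the work surface, if the arm or the gripper's body presses on something with over 40 N, if the wrist force passes 120 N, or if a joint passes its speed limit or range.

## Working session

There is one attempt and no reset: what is moved stays moved. The work goes in short steps, Python scripts to look and compute and a tool call to move; the robot and the scene stay as the last step left them, time stands still between calls to the robot, and variables do not carry over. Pictures are saved under pics/ and viewed, at most 10 in all, crops included, and the job is handed in when it is done.

Besides the shell and the picture viewer there is one more tool, called after ">>>" in YAML: its name, and indented under it one key for each argument. arm_command: Moves the arm, as the interface text tells. Its arguments: {"type":"object","properties":{"rows":{"type":"array"},"newtons":{"type":"number"}},"required":["rows"]}

```bash
ls; mkdir -p pics; python3 - <<'E'
from station import get_obs, cams, job, bot
import cv2,numpy as np
print(get_obs(), bot.grip_point_offset)
for n in("scene","top"):
    im=cams.read_camera(n); cv2.imwrite(f"pics/{n}0.png",cv2.resize(im[:,:,::-1],(800,600),interpolation=cv2.INTER_CUBIC)); cv2.imwrite(f"raw_{n}.png",im[:,:,::-1])
    p=cams.camera_params(n);print(np.round(p["K"],2).tolist(),np.round(p["extrinsics"],4).tolist())
E
```

```text
pics
{'t': 0.0, 'q': array([ 1.20487866,  0.47782825,  0.02235915,  1.55641084, -0.0115007 ,
        1.10928714, -0.08309544]), 'joint_vel': array([ 0.00066508,  0.00052947,  0.00055409, -0.00034264,  0.00078907,
       -0.00130781,  0.0002967 ]), 'joint_torque': array([ 1.43109742e-05, -5.96446967e+01,  1.60806444e+00, -2.81193674e+01,
        1.25107021e-02,  9.48536064e-03, -1.00487844e-05]), 'eef_pos': array([ 0.17193677, -0.6521474 ,  0.23032436]), 'tool_rot': array([-8.83076217e-04,  9.91701772e-01,  1.28556525e-01, -1.86502608e-04]), 'contact_force': array([ 1.27396031, -0.26537666,  0.12940677]), 'torque': array([-0.00092138,  0.04682385, -0.02315511]), 'grasp_force': 0.0, 'gripper_width': 1.0005004508632582} 0.0187
[[396.72, 0.0, 250.54], [0.0, 396.72, 187.38], [0.0, 0.0, 1.0]] [[-0.4644, -0.5985, 0.6528, -0.3391], [-0.8856, 0.3156, -0.3407, 0.6118], [-0.0021, -0.7363, -0.6766, 1.0597], [0.0, 0.0, 0.0, 1.0]]
[[430.51, 0.0, 252.77], [0.0, 430.51, 186.45], [0.0, 0.0, 1.0]] [[-0.0173, -0.9931, 0.1159, 0.4336], [-0.9998, 0.0163, -0.0093, 0.1106], [0.0074, -0.1161, -0.9932, 1.5664], [0.0, 0.0, 0.0, 1.0]]
```

View pics/top0.png

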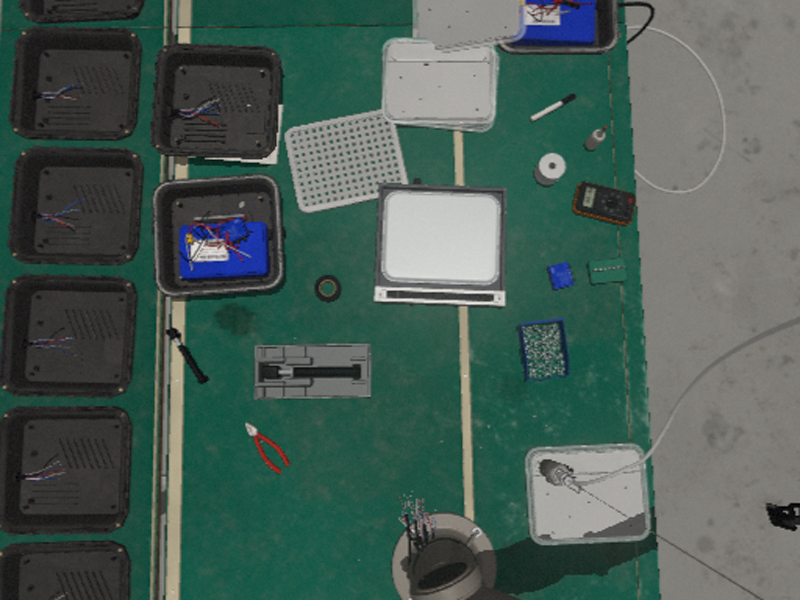

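View pics/scene0.png

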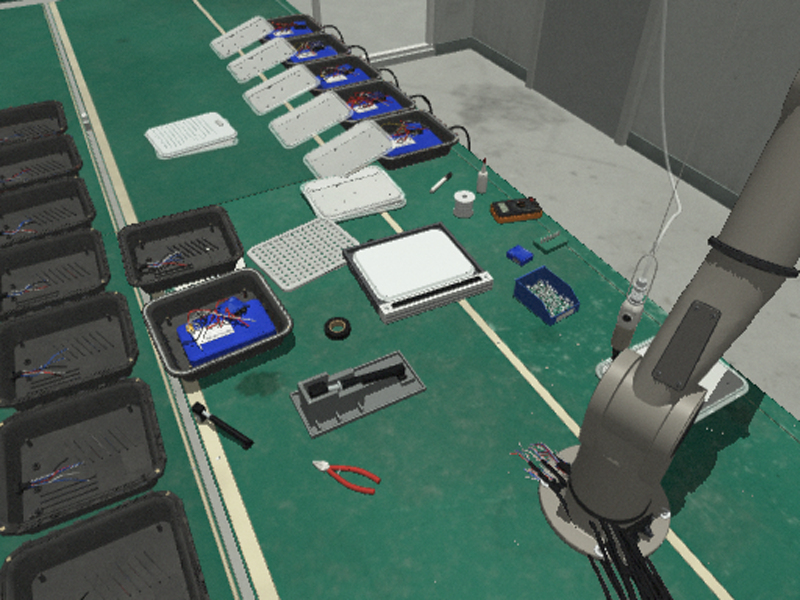

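Top view (800-px scale): the tray holds the large roller, head at about (268,372) and handle to the right. The lamp is at (440,243) with its strip on row 296. The smaller look-alike is at (185,355). Next I measure the tray, handle and strip.

```bash
cat > h.py <<'E'
import numpy as np,cv2
from station import cams
def ray(n,uv,z):
    p=cams.camera_params(n);K,E=np.array(p["K"]),np.array(p["extrinsics"])
    d=E[:3,:3]@np.linalg.solve(K,[uv[0],uv[1],1.]);o=E[:3,3]
    return o+d*(z-o[2])/d[2]
def proj(n,P):
    p=cams.camera_params(n);K,E=np.array(p["K"]),np.array(p["extrinsics"])
    c=K@(E[:3,:3].T@(np.array(P)-E[:3,3]));return c[:2]/c[2]
def blobs(mask,off,z,n="top",amin=30):
    for c in cv2.findContours(mask.astype(np.uint8),cv2.RETR_EXTERNAL,cv2.CHAIN_APPROX_NONE)[0]:
        if cv2.contourArea(c)<amin: continue
        b=cv2.boxPoints(cv2.minAreaRect(c))+np.array(off)
        w=np.array([ray(n,q,z)[:2] for q in b])
        print("area",cv2.contourArea(c),"ctr",w.mean(0).round(4),"sides",np.linalg.norm(w[1]-w[0]).round(3),np.linalg.norm(w[2]-w[1]).round(3),"corners",w.round(3).tolist())
E
python3 - <<'E'
from h import *
im=cv2.imread("raw_top.png");k=.64
hsv=cv2.cvtColor(im,cv2.COLOR_BGR2HSV)
def roi(x0,x1,y0,y1): return slice(int(y0*k),int(y1*k)),slice(int(x0*k),int(x1*k)),(int(x0*k),int(y0*k))
# tray: not green
a,b,o=roi(240,385,335,410); s=hsv[a,b]
print("tray");blobs(s[...,1]<90,o,.012,amin=300)
print("dark in tray");blobs(s[...,2]<50,o,.04)
a,b,o=roi(372,512,285,308); s=hsv[a,b]
print("strip");blobs(s[...,2]<70,o,.0415)
print("profile");blobs((s[...,2]>120)&(s[...,1]<60),o,.036)
a,b,o=roi(365,515,175,312); s=hsv[a,b]
print("lamp");blobs(s[...,1]<90,o,.036,amin=500)
t=im[int(335*k):int(410*k),int(240*k):int(385*k)];l=im[int(278*k):int(312*k),int(365*k):int(515*k)]
t=cv2.resize(t,None,fx=6,fy=6,interpolation=cv2.INTER_NEAREST);l=cv2.resize(l,(t.shape[1],130),interpolation=cv2.INTER_NEAREST)
cv2.imwrite("pics/c1.png",np.vstack([t,l]))
E
```

```text
tray
area 2510.5 ctr [0.4362 0.2899] sides 0.128 0.27 corners [[0.374, 0.424], [0.503, 0.425], [0.498, 0.155], [0.37, 0.157]]
dark in tray
area 238.5 ctr [0.4336 0.2534] sides 0.148 0.031 corners [[0.451, 0.327], [0.448, 0.179], [0.417, 0.18], [0.419, 0.327]]
area 100.0 ctr [0.4358 0.3799] sides 0.049 0.038 corners [[0.455, 0.405], [0.455, 0.355], [0.416, 0.355], [0.417, 0.404]]
strip
area 134.0 ctr [ 0.6004 -0.0183] sides 0.014 0.214 corners [[0.599, 0.089], [0.613, 0.088], [0.602, -0.126], [0.587, -0.125]]
profile
area 710.5 ctr [ 0.6016 -0.005 ] sides 0.034 0.302 corners [[0.593, 0.146], [0.627, 0.144], [0.61, -0.157], [0.576, -0.154]]
lamp
area 6665.0 ctr [ 0.7268 -0.006 ] sides 0.347 0.316 corners [[0.887, 0.164], [0.882, -0.184], [0.566, -0.172], [0.572, 0.167]]
```

View pics/c1.png

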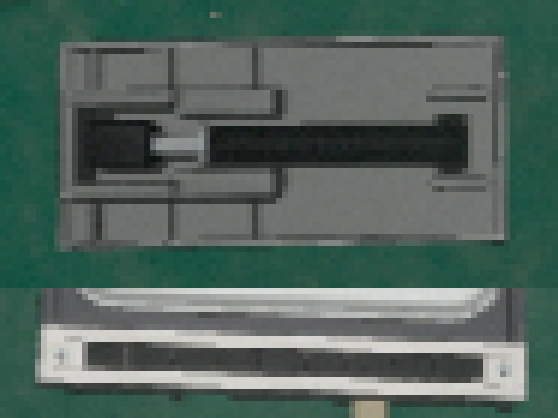

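Crop: the roller lies centred in the tray with its head at the left (cols 92–150) and heel at cols 440–467. The strip is in the profile from col 88 to 485. Tray and profile sizes match the ones given (128x270, 34x302 mm).

```bash
python3 - <<'E'
from h import *
from scipy.spatial.transform import Rotation as R
from station import get_obs
f=lambda c,r:(153+c/6-.4,214+r/6-.4)
H=ray("top",f(121,143),.072);L=ray("top",f(454,143),.030);F=ray("top",f(207,145),.054)
d=H-L;print("head",H.round(4),"heel",L.round(4),"handle front",F.round(4),"len",np.hypot(*d[:2]).round(4),"heading",np.arctan2(d[1],d[0]).round(3))
u=np.array([.016,1.]);u/=np.linalg.norm(u)
for nm,p,x in(("head",H,0),("heel",L,-.188),("front",F,-.055)): print(nm,"grip@-.110:",(p[:2]+u*(-.110-x)).round(4))
print("end of tray -> x=-.110 ?",)
q=get_obs()["tool_rot"];M=R.from_quat([*q[1:],q[0]]).as_matrix();print(M.round(3))
E
```

```text
head [0.4359 0.375  0.072 ] heel [0.4326 0.1862 0.03  ] handle front [0.4339 0.3284 0.054 ] len 0.1889 heading 1.553
head grip@-.110: [0.4342 0.2651]
heel grip@-.110: [0.4338 0.2641]
front grip@-.110: [0.4331 0.2734]
end of tray -> x=-.110 ?
[[ 0.967  0.255 -0.   ]
 [ 0.255 -0.967  0.002]
 [-0.    -0.002 -1.   ]]
```

>>> arm_command:
  rows:
    - [[60,0.683,0.671,0,1],[60,0.683,0.671,0,1],[60,0.683,0.671,0,1],[60,0.683,0.671,0,1],[60,0.683,0.671,0,1],[60,0.683,0.671,0,1],[60,0.683,0.671,0,1],[60,0.683,0.671,0,1],[60,0.2,0.95,0,1],[60,0.2,0.95,0,1]]
  newtons: 80

```text
t: 1.35
eef_pos: [0.5242, -0.2147, 0.2308]
tool_rot: [-0.0, 0.863, 0.506, -0.0]
contact_force: [0.1, 0.4, -1.2]
gripper_width: 0.704
grasp_force: 0.0
```

>>> arm_command:
  rows:
    - [[60,-0.15,0.8,0,0.62],[60,-0.15,0.8,0,0.62],[60,-0.15,0.8,0,0.62],[60,-0.15,0.8,0,0.62],[60,-0.15,0.8,0,0.62],[60,-0.15,0.8,0,0.62],[60,-0.15,0.8,-0.2,0.62],[60,-0.15,0.8,-0.4,0.62],[60,-0.15,0.8,-0.5,0.62],[60,-0.15,0.8,-0.5,0.62]]

```text
t: 2.6
eef_pos: [0.4337, 0.2645, 0.1344]
tool_rot: [0.0, 0.713, 0.701, 0.0]
contact_force: [1.1, 0.5, -0.2]
gripper_width: 0.704
grasp_force: 0.0
```

>>> arm_command:
  rows:
    - [[60,0,0,-0.6,0],[60,0,0,-0.6,0],[60,0,0,-0.4,0],[60,0,0,-0.3,0],[60,0,0,0,0],[15,0,0,0,0],[15,0,0,0,0],[15,0,0,0,0],[15,0,0,0,0],[15,0,0,0,0]]

```text
t: 3.85
eef_pos: [0.4349, 0.2638, 0.0225]
tool_rot: [0.0, 0.713, 0.701, 0.001]
contact_force: [0.6, -1.3, 5.3]
gripper_width: 0.233
grasp_force: 77.9
```

>>> arm_command:
  rows:
    - [[15,0,0,0.1,0],[15,0,0,0.2,0],[15,0,0,0.3,0],[15,0,0,0.3,0],[15,0,0,0.3,0],[15,0,0,0.3,0],[15,0,0,0.3,0],[15,0,0,0.3,0],[15,0,0,0,0],[15,0,0,0,0]]

```text
t: 5.1
eef_pos: [0.4337, 0.263, 0.1469]
tool_rot: [-0.0, 0.713, 0.701, -0.0]
contact_force: [0.2, -0.1, -3.5]
gripper_width: 0.232
grasp_force: 78.4
```

```bash
python3 - <<'E'
from h import *
im=cams.read_camera("scene")[:,:,::-1];cv2.imwrite("pics/s1.png",cv2.resize(im[150:300,120:340],(792,540),interpolation=cv2.INTER_CUBIC))
E
```

```text
(no output)
```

View pics/s1.png

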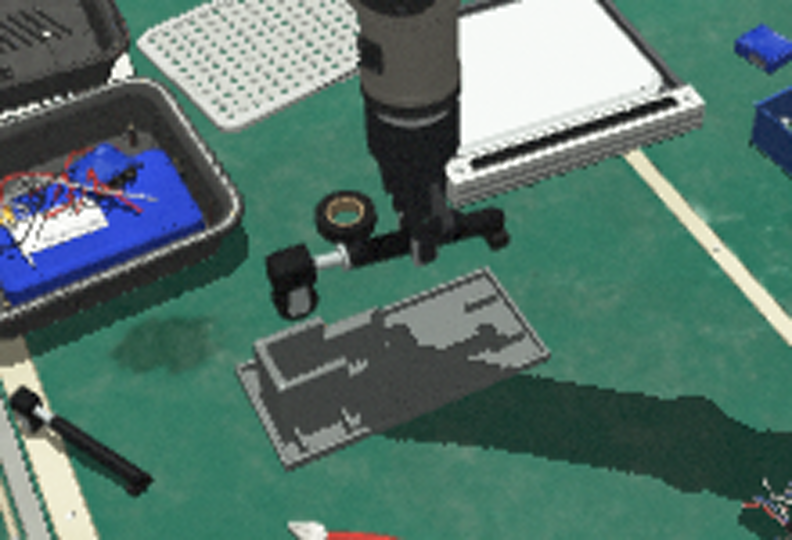

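>>> arm_command:
  rows:
    - [[15,0.05,-0.3,0,0],[15,0.1,-0.6,0,-0.1],[15,0.12,-0.7,0,-0.1],[15,0.12,-0.8,0,-0.1],[15,0.12,-0.8,0,-0.1],[15,0.12,-0.8,-0.2,-0.1],[15,0.12,-0.58,-0.4,0],[15,0.02,-0.3,-0.5,0],[15,0,0,-0.4,0],[15,0,0,-0.2,0]]

```text
t: 6.4
eef_pos: [0.4789, -0.0295, 0.0435]
tool_rot: [-0.001, 0.727, 0.687, -0.001]
contact_force: [-0.8, -0.3, -2.9]
gripper_width: 0.231
grasp_force: 78.4
```

>>> arm_command:
  rows:
    - [[15,0,0,-0.2,0],[15,0,0,-0.1,0],[15,0,0,-0.1,0],[15,0,0,-0.05,0],[15,0,0,0,0],[15,0,0,0,0],[15,0,0,0,0],[15,0,0,0,0],[15,0,0,0,0],[15,0,0,0,0]]

```text
t: 7.65
eef_pos: [0.4804, -0.0293, 0.0185]
tool_rot: [0.0, 0.727, 0.687, 0.0]
contact_force: [-0.1, 0.4, 3.7]
gripper_width: 0.233
grasp_force: 78.8
```

>>> arm_command:
  rows:
    - [[60,0,0,0,0],[60,0,0,0,0],[60,0,0,0,0],[60,0,0,0,0],[60,0,0,0.4,0],[60,0,0,0.6,0],[60,0,0,0.8,0],[60,0,-0.9,0.2,0],[60,0,-0.9,0,0],[60,0,-0.9,0,0]]

```text
t: 8.9
eef_pos: [0.4801, -0.1931, 0.1388]
tool_rot: [0.001, 0.727, 0.687, 0.0]
contact_force: [1.3, 0.6, -0.8]
gripper_width: 0.701
grasp_force: 0.0
```

```bash
python3 - <<'E'
from h import *
for n in("top","scene"): cv2.imwrite(f"raw2_{n}.png",cams.read_camera(n)[:,:,::-1])
im=cv2.imread("raw2_top.png");s2=cv2.imread("raw2_scene.png")
u,v=map(int,proj("top",[.4866,.0807,.068]));a=im[v-35:v+35,u-40:u+80]
u2,v2=map(int,proj("scene",[.4866,.0807,.068]));b=s2[v2-35:v2+35,u2-40:u2+80]
print(proj("top",[.4866,.0807,.068]),(u-40,v-35),proj("scene",[.4866,.0807,.068]),(u2-40,v2-35))
cv2.imwrite("pics/c2.png",cv2.resize(np.vstack([a,b]),None,fx=4,fy=4,interpolation=cv2.INTER_NEAREST))
E
```

```text
[257.94919623 221.25939368] (217, 186) [275.92201225 206.87486133] (235, 171)
```

View pics/c2.png

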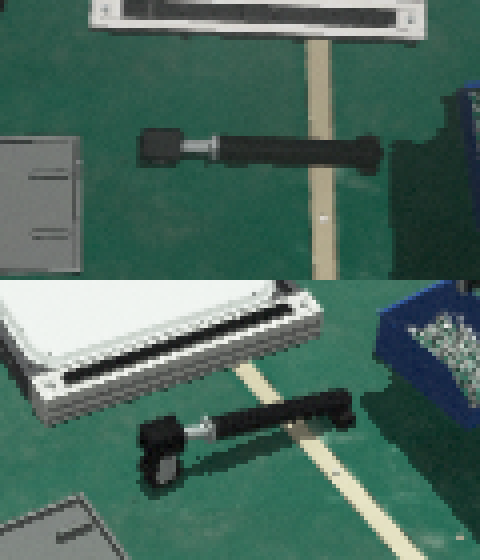

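The roller stands free on the bench. Its block is at top pixel (257.4,222.4), within about 1 px of prediction, so I take the block.

>>> arm_command:
  rows:
    - [[60,0.08,0.8,0,0],[60,0,0.95,0,0],[60,0,0.95,0,0],[60,0,0.95,0,0],[60,0,0.7,0,0],[60,0,0.24,-0.3,0],[60,0,0,-0.6,0],[60,0,0,-0.5,0],[60,0,0,-0.3,0],[60,0,0,0,0]]

```text
t: 10.25
eef_pos: [0.4841, 0.084, 0.0355]
tool_rot: [-0.001, 0.727, 0.687, -0.001]
contact_force: [0.3, -0.5, -0.1]
gripper_width: 0.703
grasp_force: 0.0
```

>>> arm_command:
  rows:
    - [[60,0,0,0,0],[20,0,0,0,0],[20,0,0,0,0],[20,0,0,0,0],[20,0,0,0,0],[20,0,0,0,0],[20,0,0,0,0],[20,0,0,0,0],[20,0,0,0,0],[20,0,0,0,0]]
  newtons: 120

```text
t: 11.5
eef_pos: [0.4854, 0.0841, 0.0373]
tool_rot: [0.001, 0.727, 0.687, 0.0]
contact_force: [-0.8, 0.4, 7.6]
gripper_width: 0.311
grasp_force: 117.1
```

>>> arm_command:
  rows:
    - [[20,0,0,0.1,0],[20,0,0,0.3,0],[20,0,0,0.5,0],[20,0,-0.2,0.4,0],[20,0.2,-0.6,0,0],[20,0.4,-0.7,0,0],[20,0.4,-0.7,0,0],[20,0.4,-0.7,0,0],[20,0.3,-0.4,0,0],[20,0.12,-0.15,0,0]]

```text
t: 12.75
eef_pos: [0.5946, -0.1251, 0.115]
tool_rot: [0.0, 0.728, 0.686, 0.0]
contact_force: [-0.1, 0.2, -3.6]
gripper_width: 0.305
grasp_force: 118.3
```

```bash
python3 - <<'E'
from h import *
for n in("top","scene"): cv2.imwrite(f"raw3_{n}.png",cams.read_camera(n)[:,:,::-1])
im=cv2.imread("raw3_top.png");s2=cv2.imread("raw3_scene.png")
P=[.594,-.123,.042];o=[]
for n,i in(("top",im),("scene",s2)):
    u,v=map(int,proj(n,P));o.append(i[v-45:v+40,u-60:u+90]);print(proj(n,P),u-60,v-45)
    for x in((0,.018),(-.188,.006)): q=np.array(P)+[x[0]*.0565,x[0],.03+x[1]-.0]; print(n,x,proj(n,q).round(1))
cv2.imwrite("pics/c3.png",cv2.resize(np.vstack(o),None,fx=3.5,fy=3.5,interpolation=cv2.INTER_CUBIC))
E
```

```text
[314.3678674  190.34563288] 254 145
top (0, 0.018) [316.4 188.9]
top (-0.188, 0.006) [369.9 191.4]
[306.80798794 176.85371516] 246 131
scene (0, 0.018) [308.  167.4]
scene (-0.188, 0.006) [348.6 157.1]
```

View pics/c3.png

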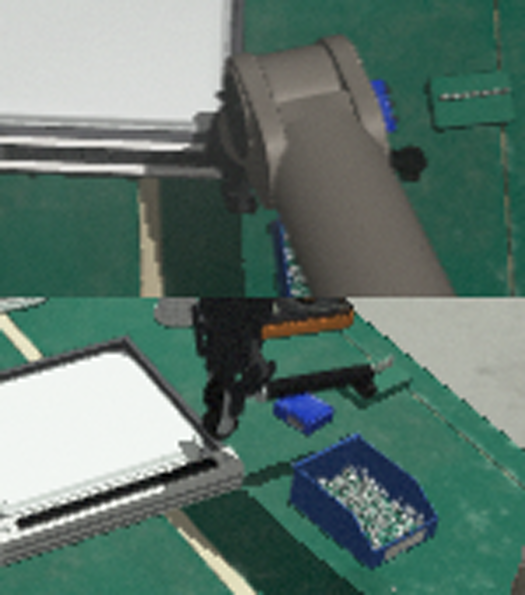

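>>> arm_command:
  rows:
    - [[20,0.01,0.2,-0.2,0],[20,0,0,-0.3,0],[20,0,0,-0.1,0],[20,0,0,-0.05,0],[20,0,0,-0.05,0],[20,0,0,-0.05,0],[20,0,0,-0.05,0],[20,0,0,0,0],[20,0,0,0,0],[20,0,0,0,0]]

```text
t: 14.1
eef_pos: [0.5935, -0.1112, 0.0728]
tool_rot: [0.001, 0.727, 0.686, -0.003]
contact_force: [-25.0, 1.3, 59.8]
gripper_width: 0.307
grasp_force: 127.0
```

>>> arm_command:
  rows:
    - [[20,0,0,0.04,0],[20,0,0,0,0],[20,0,0,0,0],[20,0,0,0,0],[20,0.005,0.1,0,0],[20,0.005,0.1,0,0],[20,0.005,0.1,0,0],[20,0.005,0.1,0,0],[20,0.005,0.1,0,0],[20,0.005,0.1,0,0]]

```text
t: 15.35
eef_pos: [0.5954, -0.0792, 0.0731]
tool_rot: [0.002, 0.728, 0.686, -0.004]
contact_force: [-18.2, -9.5, 41.7]
gripper_width: 0.306
grasp_force: 124.3
```

>>> arm_command:
  rows:
    - [[20,0.01,0.16,0,0],[20,0.01,0.16,0,0],[20,0.01,0.16,0,0],[20,0.01,0.16,0,0],[20,0.01,0.16,0,0],[20,0.01,0.16,0,0],[20,0.01,0.16,0,0],[20,0.01,0.16,0,0],[20,0.01,0.1,0,0],[20,0,0,0,0]]

```text
t: 16.6
eef_pos: [0.6021, 0.0086, 0.0731]
tool_rot: [0.001, 0.727, 0.687, -0.0]
contact_force: [-13.6, -0.6, 36.0]
gripper_width: 0.311
grasp_force: 123.4
```

>>> arm_command:
  rows:
    - [[20,0.01,0.1,0,0],[20,0,0.08,0,0],[20,0,0,0,0],[20,0,0,0.15,0],[20,0,0,0.3,0],[20,0.01,0.2,0,0],[20,0.01,0.2,0,0],[20,0,0,0,0],[20,0,0,-0.1,0],[20,0,0,-0.05,0]]

```text
t: 17.85
eef_pos: [0.6032, 0.0419, 0.0857]
tool_rot: [-0.0, 0.727, 0.686, -0.001]
contact_force: [-0.1, -0.6, -3.5]
gripper_width: 0.305
grasp_force: 118.4
```

```bash
python3 - <<'E'
from h import *
from station import get_obs
s=cams.read_camera("scene")[:,:,::-1];u,v=map(int,proj("scene",[.6,0,.04]))
cv2.imwrite("pics/c4.png",cv2.resize(s[v-50:v+45,u-80:u+80],None,fx=5,fy=5,interpolation=cv2.INTER_CUBIC));print(get_obs()["eef_pos"],get_obs()["contact_force"])
E
```

```text
[0.60312029 0.04185241 0.08548782] [-1.24906441 -0.55863337 -4.16930462]
```

View pics/c4.png

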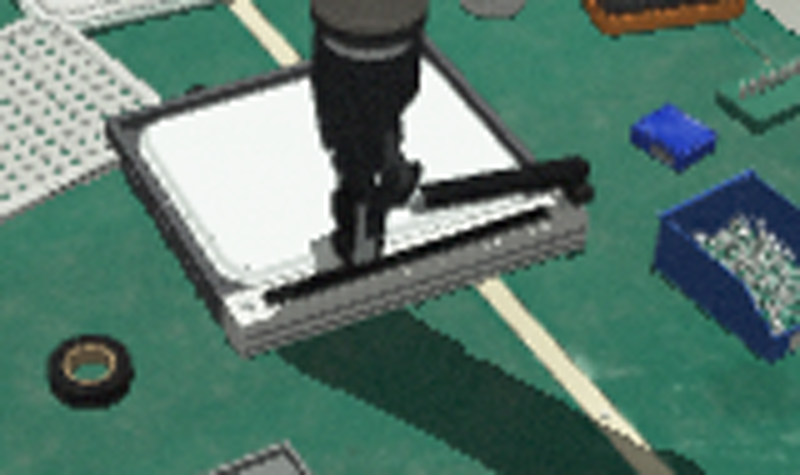

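>>> arm_command:
  rows:
    - [[20,0,0,-0.05,0],[20,0,0,-0.05,0],[20,0,0,-0.05,0],[20,0,0,-0.05,0],[20,0,0,-0.05,0],[20,0,0,-0.03,0],[20,0,0,0,0],[20,0,0,0,0],[20,0,0,0,0],[20,0,0,0,0]]

```text
t: 19.15
eef_pos: [0.6042, 0.0434, 0.0734]
tool_rot: [0.001, 0.727, 0.687, 0.0]
contact_force: [-9.7, -1.0, 24.7]
gripper_width: 0.306
grasp_force: 122.5
```

>>> arm_command:
  rows:
    - [[20,0,0,-0.03,0],[20,0,0,0,0],[20,0.008,0.14,0,0],[20,0.008,0.14,0,0],[20,0.008,0.14,0,0],[20,0.008,0.14,0,0],[20,0.008,0.14,0,0],[20,0.008,0.14,0,0],[20,0.008,0.14,0,0],[20,0.008,0.12,0,0]]

```text
t: 20.4
eef_pos: [0.6085, 0.1098, 0.0732]
tool_rot: [0.001, 0.727, 0.687, 0.001]
contact_force: [-12.3, -2.7, 35.1]
gripper_width: 0.313
grasp_force: 123.6
```

>>> arm_command:
  rows:
    - [[20,0,0,-0.02,0],[20,-0.01,-0.15,0,0],[20,-0.01,-0.2,0,0],[20,-0.01,-0.2,0,0],[20,-0.01,-0.2,0,0],[20,-0.01,-0.2,0,0],[20,-0.01,-0.2,0,0],[20,-0.01,-0.2,0,0],[20,-0.01,-0.2,0,0],[20,-0.01,-0.2,0,0]]

```text
t: 21.65
eef_pos: [0.6042, 0.0082, 0.073]
tool_rot: [0.001, 0.726, 0.688, 0.003]
contact_force: [-13.0, 5.9, 42.1]
gripper_width: 0.311
grasp_force: 124.3
```

>>> arm_command:
  rows:
    - [[20,-0.012,-0.2,0,0],[20,-0.012,-0.2,0,0],[20,-0.012,-0.2,0,0],[20,-0.012,-0.2,0,0],[20,-0.012,-0.2,0,0],[20,-0.012,-0.2,0,0],[20,-0.012,-0.2,0,0],[20,-0.012,-0.2,0,0],[20,-0.012,-0.2,0,0],[20,0,-0.1,0,0]]

```text
t: 22.9
eef_pos: [0.5987, -0.1091, 0.0731]
tool_rot: [0.002, 0.727, 0.687, 0.002]
contact_force: [-11.6, 3.6, 40.2]
gripper_width: 0.312
grasp_force: 123.9
```

>>> arm_command:
  rows:
    - [[20,0,0,0.2,0],[20,0,0,0.4,0],[20,0,0,0.4,0],[20,-0.3,0.5,0,0],[20,-0.4,0.7,0,0],[20,-0.4,0.7,0,0],[20,-0.4,0.7,0,0],[20,-0.3,0.5,0,0],[20,-0.1,0.07,0,0],[20,0,0,0,0]]

```text
t: 24.15
eef_pos: [0.4816, 0.0795, 0.1268]
tool_rot: [0.0, 0.727, 0.687, -0.0]
contact_force: [-0.4, -1.4, -3.4]
gripper_width: 0.308
grasp_force: 118.4
```

```bash
python3 - <<'E'
from h import *
s=cams.read_camera("scene")[:,:,::-1];a=cv2.imread("raw2_scene.png");u,v=map(int,proj("scene",[.6,0,.04]));o=[]
for i in(a,s): o.append(cv2.resize(i[v-28:v+26,u-65:u+65],None,fx=5.5,fy=5.5,interpolation=cv2.INTER_NEAREST))
cv2.imwrite("pics/c5.png",np.vstack(o))
E
```

```text
(no output)
```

View pics/c5.png

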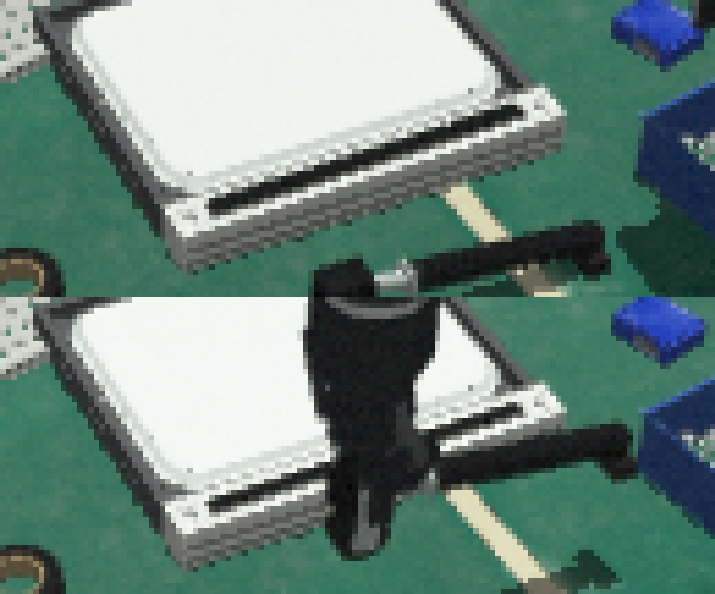

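The strip now shows as a thin, even dark line (about 12 px against 17 before), so it looks home. I set the roller down.

>>> arm_command:
  rows:
    - [[20,0,0,-0.4,0],[20,0,0,-0.5,0],[20,0,0,-0.3,0],[20,0,0,-0.15,0],[20,0,0,-0.08,0],[20,0,0,-0.05,0],[20,0,0,-0.03,0],[20,0,0,0,0],[20,0,0,0,0],[20,0,0,0,0]]

```text
t: 25.45
eef_pos: [0.4823, 0.08, 0.0373]
tool_rot: [0.001, 0.727, 0.687, 0.0]
contact_force: [-1.7, -0.4, 7.2]
gripper_width: 0.307
grasp_force: 119.6
```

>>> arm_command:
  rows:
    - [[40,0,0,0,0],[60,0,0,0,0],[60,0,0,0,0],[60,0,0,0,0],[60,0,0,0,0],[60,0,0,0.3,0],[60,0,0,0.6,0],[60,0,0,0.8,0],[60,0,0,0.8,0],[60,0,0,0.3,0]]

```text
t: 26.7
eef_pos: [0.483, 0.0804, 0.2082]
tool_rot: [0.002, 0.727, 0.687, 0.002]
contact_force: [0.3, -1.2, 1.0]
gripper_width: 0.699
grasp_force: 0.0
```

>>> arm_command:
  rows:
    - [[60,0,-0.8,0.3,0],[60,0,-0.9,0.3,0],[60,0,-0.9,0,0],[60,0,-0.9,0,0],[60,0,-0.9,0,0],[60,0,-0.9,0,0],[60,0,0,0,0],[60,0,0,0,0],[60,0,0,0,0],[60,0,0,0,0]]

```text
t: 27.95
eef_pos: [0.4819, -0.2369, 0.2405]
tool_rot: [0.0, 0.726, 0.687, 0.0]
contact_force: [0.2, -0.5, 0.4]
gripper_width: 0.701
grasp_force: 0.0
```

```bash
python3 - <<'E'
from h import *
o=[]
for n in("top","scene"):
    i=cams.read_camera(n)[:,:,::-1];u,v=map(int,proj(n,[.56,0,.04]));o.append(i[v-38:v+38,u-75:u+85])
cv2.imwrite("pics/c6.png",cv2.resize(np.vstack(o),None,fx=3.9,fy=3.9,interpolation=cv2.INTER_NEAREST))
E
```

```text
(no output)
```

View pics/c6.png

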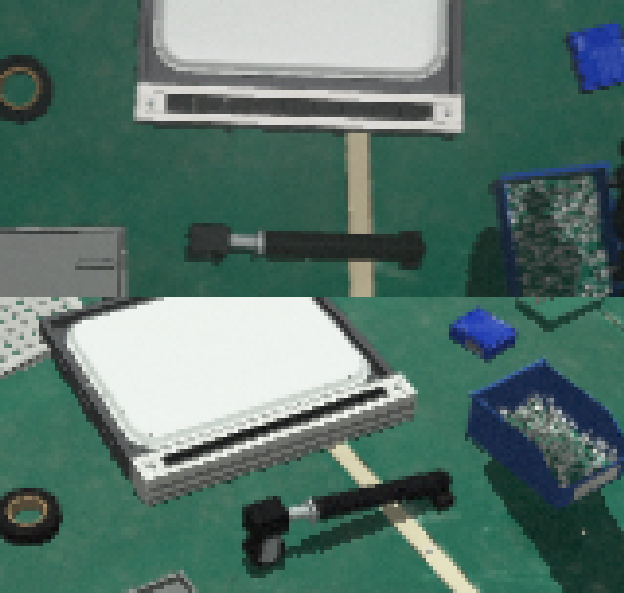

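The roller stands upright on the bench at about (210,243) in the top half of the view, clear of lamp and tray. The strip is even along its whole length (cols 165–433) and the bystanders have not moved.

```bash
python3 -c "
from station import job
print(job.hand_in())"
```

```text
the job is handed in; nothing more can be done
None
```

I rolled the strip down along its whole length in two passes, stood the roller back on the bench clear of lamp and tray, and handed the job in at about 28 s. By wheel height and camera all nine sections look home, though I had no reading of the section joints. I couldn't dip the nose with these moves, so the heel passed at strip level over the lamp's end and may have grazed it.

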